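# Unpile the lids and close the canisters

### The job

The four canisters have been washed and their wooden lids stand in a pile. Take the pile apart and close every canister with its own lid, plug down and fully home on the rim, each size on its match. Leave the canisters standing upright where they are; never knock one over.

Things in the scene. Friction and masses are not known exactly. Their poses are not given: they have to be found in the camera images.
- small_canister: The smallest of four loose, open, off-white stoneware canisters (round, unglazed brown foot): 66 mm high, body 36 mm across, stepping in over the top 13 mm to a neck 30 mm across outside with a 3 mm wall, mouth 24 mm wide. Origin: centre of its underside on the table; z up along its axis. It slides if pushed sideways.
- medium_canister: The second smallest of four loose, open, off-white stoneware canisters (round, unglazed brown foot): 84 mm high, body 46 mm across, stepping in over the top 13 mm to a neck 40 mm across outside with a 3 mm wall, mouth 34 mm wide. Origin: centre of its underside on the table; z up along its axis. It slides if pushed sideways.
- large_canister: The second largest of four loose, open, off-white stoneware canisters (round, unglazed brown foot): 102 mm high, body 56 mm across, stepping in over the top 13 mm to a neck 50 mm across outside with a 3 mm wall, mouth 44 mm wide. Origin: centre of its underside on the table; z up along its axis. It slides if pushed sideways.
- giant_canister: The largest of four loose, open, off-white stoneware canisters (round, unglazed brown foot): 120 mm high, body 66 mm across, stepping in over the top 13 mm to a neck 60 mm across outside with a 3 mm wall, mouth 54 mm wide. Origin: centre of its underside on the table; z up along its axis. It slides if pushed sideways.
- small_lid: The smallest of four loose round brown wooden lids: disc 38 mm across, 14 mm thick, grip its edge; under it a pale plug 12 mm long, 19 mm across (tapered tip 12 mm), 2.5 mm play all round in its canister's mouth. Origin: centre of the plug's underside, z up; disc 12 to 26 mm above it. Starts on top of the pile, on the 48 mm lid. Fully home, its origin is 54 mm above the canister's origin.
- medium_lid: The second smallest of four loose round brown wooden lids: disc 48 mm across, 14 mm thick, grip its edge; under it a pale plug 12 mm long, 29 mm across (tapered tip 22 mm), 2.5 mm play all round in its canister's mouth. Origin: centre of the plug's underside, z up; disc 12 to 26 mm above it. In the pile at the start, on the 58 mm lid. Fully home, its origin is 72 mm above the canister's origin.
- large_lid: The second largest of four loose round brown wooden lids: disc 58 mm across, 14 mm thick, grip its edge; under it a pale plug 12 mm long, 39 mm across (tapered tip 32 mm), 2.5 mm play all round in its canister's mouth. Origin: centre of the plug's underside, z up; disc 12 to 26 mm above it. In the pile at the start, on the 68 mm lid. Fully home, its origin is 90 mm above the canister's origin.
- giant_lid: The largest of four loose round brown wooden lids: disc 68 mm across, 14 mm thick, grip its edge; under it a pale plug 12 mm long, 49 mm across (tapered tip 42 mm), 2.5 mm play all round in its canister's mouth. Origin: centre of the plug's underside, z up; disc 12 to 26 mm above it. Starts at the bottom of the pile, on the table. Fully home, its origin is 108 mm above the canister's origin.
Mind the look-alikes: they are no part of the job. What is shaped like the large_lid but green or yellow is not meant.

How it is judged (in metres and radians):
At the end, for the whole second after the job is handed in: Each lid lies plug down on the canister of its own size, fully home: axes within 6 mm, height within 3 mm of seated, within 0.08 rad of square. All canisters stand upright (0.08 rad), less than 50 mm from where they started; all is released and at rest (horizontal distance between small_lid and small_canister below 0.006 m and z of small_lid in the frame of small_canister between 0.051 and 0.057 m and angle between the z axis of small_lid and the z axis of small_canister, either way round below 0.08 rad and angle between each of small_lid, medium_lid, large_lid, giant_lid's own z axis and vertical below 0.15 rad and angle between each of small_canister, medium_canister, large_canister, giant_canister's own z axis and vertical below 0.08 rad and distance of each of small_canister, medium_canister, large_canister, giant_canister from where it was at the start of the episode below 0.05 m and linear speed of each of small_lid, small_canister, medium_lid, medium_canister, large_lid, large_canister, giant_lid, giant_canister below 0.02 m/s and horizontal distance between medium_lid and medium_canister below 0.006 m and z of medium_lid in the frame of medium_canister between 0.069 and 0.075 m and angle between the z axis of medium_lid and the z axis of medium_canister, either way round below 0.08 rad and horizontal distance between large_lid and large_canister below 0.006 m and z of large_lid in the frame of large_canister between 0.087 and 0.093 m and angle between the z axis of large_lid and the z axis of large_canister, either way round below 0.08 rad and horizontal distance between giant_lid and giant_canister below 0.006 m and z of giant_lid in the frame of giant_canister between 0.105 and 0.111 m and angle between the z axis of giant_lid and the z axis of giant_canister, either way round below 0.08 rad); the robot touches nothing.
It fails at once if a canister is knocked over (tilted more than 0.6 rad) (angle between any of small_canister, medium_canister, large_canister, giant_canister's own z axis and vertical above 0.6 rad).
It also fails if it takes over 104 s, if anything falls off the work surface, if the arm or the gripper's body presses on something with over 40 N, if the wrist force passes 120 N, or if a joint passes its speed limit or range.

### The arm

A 6-joint arm with a two-finger parallel gripper is mounted at the origin on the work surface; the furniture and walls round the work are solid. World frame = base frame: x ahead of the robot, y to its left, z up, the work surface at z = 0. Lengths are in mm, angles in rad, forces in N, time in s.
With the tool pointing down it reaches from about 325 to 750 mm from the base axis. Payload 7.6 kg.
Tool frame: the origin (TCP) lies between the finger pads; the fingertips stand 11 mm ahead of it and the grasp point (between the pads) lies 8 mm behind it; z points along the fingers, y is the line along which they close (so a half turn about z gives the same grasp; the last joint's range is limited). The gripper opens to 85 mm and grips with 20 to 120 N. Pads are 22 mm wide; open, the fingers measure 114 mm over their backs; the gripper's body (76 mm by 85 mm) begins 54 mm behind the grasp point. The pads swing forward as they close: fully open they stand 13 mm farther back than shut.
Start: joints at [1.148, 0.052, 1.401, -0, 1.689, -0.07], TCP at [181.386, 492.69, 242.323] pointing down, gripper open.
Joint ranges: [-2.9, 2.9], [-0.91, 2.17], [0.12, 2.37], [-1.06, 4.2], [0.26, 2.73], [-2.93, 2.93]. Speed limits (rad/s): [2.57, 2.57, 3.01, 3.14, 3.14, 3.14].

### API

Orientations are given as a unit quaternion [w, x, y, z].
In Python, from rig import bot gives the robot as it stands. The module is installed in compiled form; this text tells all that it offers.
- The arm moves only by the tool arm_command, never from a script. Its argument "motion" is a list of rows, each an object with "delta_rot": the turn, a rotation vector about the tool's x, y, z scaled (see below), a list of three; "linear": the shift along the tool's x, y, z scaled (see below), a list of three; "gripper": the closure, from -1 (fully open) to 1 (shut). In form: [{"delta_rot": [wx, wy, wz], "linear": [dx, dy, dz], "gripper": gripper}, ...]. A call has 1 to 20 rows; each row shifts and turns the commanded pose from where the row before left it, along the tool's axes as they then stand; what a row does not reach is not made up. The controller multiplies each number of a shift by 2 cm and each number of a turn by 0.08 rad. A row lasts 1/12 s, in which the tool goes at most 41.7 mm and 7.16 degrees, less where a joint would pass 70% of its speed; a pose out of reach is approached as far as the arm can. A call with a number of a shift or a turn outside -1 to 1 is refused whole. A call with a gripper value outside its range is refused whole. The fingers move at their own pace and stop on an object; the grip force is fixed at half the most. Time passes only in rows, so rows that do not move let the fingers close. It gives the time, the measured TCP pose, the force, the opening and the grip force at its end, in the units of the state.
- bot.state(): the state, without advancing time (a new reading comes with each control period).
- bot.snapshot(name): name is "scene" or "top" or "wrist"; returns (picture, depth): 420x560x3 uint8, red, green, blue; 420x560 float32, mm along the optical axis (not along the pixel's ray), 0 where there is no reading.
- bot.camera_params(name): a dict with "fx", "fy", "cx", "cy" (pixels), "position" and "orientation" of the camera in the world; the wrist camera has in their place "mount" (4x4, takes a point from camera to tool coordinates, whose origin is the TCP and whose axes are the flange's). Camera axes: x right, y up, looking along -z (the intrinsics and any distortion apply to the point x, -y, -z); pixel columns grow to the right and rows downward; lengths in mm; the calibration is good to about 2 mm. A picture is of the moment at which its call begins: read the wrist's pose just before it. camera_params takes no time and is no camera call.
- bot.sign_off(): hands the job in; it is judged then, once.
The state is a dict: "time": time; "qpos": joint angles; "qd": joint speeds; "effort": joint torques, N m; "eef_pos": TCP position; "tool_rot": TCP orientation; "contact_force": force on the tool from outside, world axes, zero at the start; "wrist_torque": the same for the moment, N m; "finger_gap": finger opening in mm; "grip_force": force on a finger pad.
Only numpy, scipy, OpenCV 4.12 (cv2) and the standard library are available. Lean on these libraries where they do the work, as an engineer would, in place of code of your own. Each camera call takes 0.05 s, during which the arm holds its last target. There are 200 camera calls.

## Working session

There is one attempt and no reset: what is moved stays moved. The work goes in short steps, Python scripts to look and compute and a tool call to move; the robot and the scene stay as the last step left them, time stands still between calls to the robot, and variables do not carry over. Pictures are saved under pics/ and viewed, at most 14 in all, crops included, and the job is handed in when it is done.

Besides the shell and the picture viewer there is one more tool, called after ">>>" by a JSON object that holds its "fn" and its "kwargs". arm_command: Moves the arm, as the interface text tells. Its arguments: {"type":"object","properties":{"motion":{"type":"array"}},"required":["motion"]}

```bash
mkdir -p pics
cat > h.py <<'E'
import numpy as np,cv2
from scipy.spatial.transform import Rotation as R
from rig import bot
def rot(q): return R.from_quat([q[1],q[2],q[3],q[0]]).as_matrix()
def snap(n):
    st=bot.state(); im,d=bot.snapshot(n); c=bot.camera_params(n)
    if n=='wrist':
        M=np.array(c['mount']); T=rot(st['tool_rot']); Rm=T@M[:3,:3]; p=np.array(st['eef_pos'])+T@M[:3,3]
    else: Rm=rot(c['orientation']); p=np.array(c['position'])
    v,u=np.mgrid[:420,:560]
    X=np.stack([(u-c['cx'])/c['fx']*d,-(v-c['cy'])/c['fy']*d,-d],-1)@Rm.T+p
    X[d==0]=np.nan
    return im,d,X
def save(im,f): cv2.imwrite('pics/'+f,im[:,:,::-1])
E
python3 - <<'E'
from h import *
for n in['top','scene']:
    im,d,X=snap(n); save(im,n+'0.png'); np.save(n+'X.npy',X); c=bot.camera_params(n);print(n,c)
s=bot.state();print(s)
E
```

```text
top {'fx': 471.48340680171384, 'fy': 471.48340680171384, 'cx': 286.29542690941724, 'cy': 215.90047968384977, 'position': array([ 456.33870578,   -5.90863799, 1125.46323587]), 'orientation': array([-0.69682927, -0.04468498,  0.03244187,  0.7151082 ])}
scene {'fx': 416.91535726920154, 'fy': 416.91535726920154, 'cx': 276.9346476647186, 'cy': 202.8851369953675, 'position': array([  81.88350759, -317.46846566,  693.42355375]), 'orientation': array([ 0.82601751,  0.32244704, -0.16934228, -0.43016993])}
{'time': 0.1, 'qpos': array([ 1.14770759e+00,  5.27796154e-02,  1.40158585e+00,  1.11820081e-05,
        1.68862759e+00, -7.02975093e-02]), 'qd': array([ 0.00088128, -0.00017507, -0.0041269 ,  0.00010431,  0.00151989,
       -0.00010232]), 'effort': array([ 1.17748245e-03, -3.82581174e+01, -3.60987031e+01, -8.51422442e-05,
        4.77797381e-03,  1.16180337e-05]), 'eef_pos': array([181.2694479 , 492.44877796, 241.57244284]), 'tool_rot': array([-1.76373067e-04,  1.75481580e-01,  9.84482465e-01, -6.77648291e-04]), 'contact_force': array([ 0.17308467,  0.22062614, -0.20680704]), 'wrist_torque': array([ 0.0305578 ,  0.00405339, -0.03370444]), 'grip_force': 0.0, 'finger_gap': 85.52561435603263}
```

View pics/top0.png

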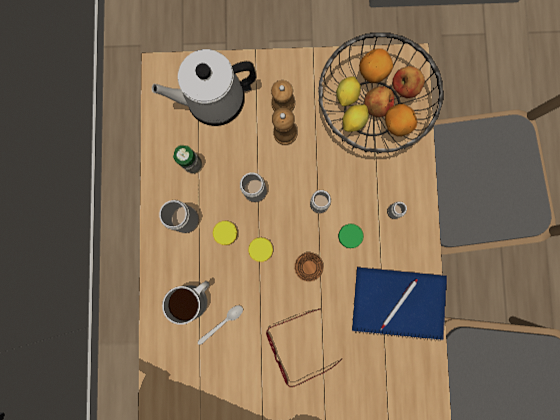

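View pics/scene0.png

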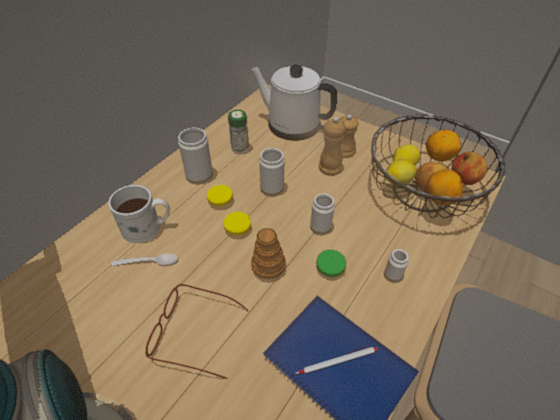

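The top view shows the canisters, giant to small, at (175,215), (253,186), (320,200) and (398,210). The lid pile is at (309,266). The yellow discs (225,233) and (261,250) and the green disc (350,236) are decoys.

```bash
cat >> h.py <<'E'
from scipy.optimize import least_squares
def fitc(P,r=None):
    f=(lambda q:np.hypot(P[:,0]-q[0],P[:,1]-q[1])-(q[2] if r is None else r))
    s=least_squares(f,[*P.mean(0)[:2],r or 20],loss='soft_l1',f_scale=1.)
    return s.x,np.std(f(s.x))
E
python3 - <<'E'
from h import *
for n in['top','scene']:
    X=np.load(n+'X.npy')
    T=X.reshape(-1,3);T=T[~np.isnan(T[:,0])]
    t=T[(abs(T[:,2])<8)&(T[:,0]>300)&(T[:,0]<600)&(abs(T[:,1])<200)];print(n,'table z',np.median(t[:,2]))
    W={'top':dict(g=(175,215,20,120),l=(253,186,18,102),m=(320,200,15,84),s=(398,210,12,66),pile=(309,266,20,104),sl=(309,266,20,104)),
     'scene':dict(g=(195,137,20,120),l=(272,157,18,102),m=(322,202,15,84),s=(399,257,12,66),pile=(266,237,20,104))}[n]
    for k,(u,v,w,h) in W.items():
        P=X[v-w:v+w,u-w:u+w].reshape(-1,3);P=P[~np.isnan(P[:,0])]
        Q=P[abs(P[:,2]-h)<5]
        if len(Q)<5: print(k,len(Q),np.nanmax(P[:,2]));continue
        rr=fitc(Q);mm=(Q[:,:2].min(0)+Q[:,:2].max(0))/2
        print(k,len(Q),'z',np.percentile(Q[:,2],[5,50,95]).round(1),'fit',rr[0].round(1),rr[1].round(2),'mid',mm.round(1),'ext',np.ptp(Q[:,:2],0).round(1))
        if k=='pile':
            for z in(104,78,52,26):
                Q=P[abs(P[:,2]-z)<4]; print(z,len(Q),Q.mean(0).round(1),((Q[:,:2].min(0)+Q[:,:2].max(0))/2).round(1),np.ptp(Q[:,:2],0).round(1))
E
```

```text
top table z -0.44196251034816214
g 138 z [115.5 118.8 122.2] fit [578.8 254.7  28.3] 1.01 mid [578.8 255.2] ext [58.9 60.2]
l 101 z [ 98.  101.1 103.8] fit [643.8  85.8  23.3] 0.94 mid [644.   85.4] ext [49.3 46.8]
m 74 z [80.3 83.2 86.2] fit [607.8 -67.6  18.2] 1.0 mid [607.9 -67.7] ext [39.1 36.1]
s 55 z [61.6 65.  67.7] fit [ 584.4 -245.5   13.3] 0.98 mid [ 583.7 -245.5] ext [27.7 29.6]
pile 234 z [100.6 103.5 106.9] fit [457.  -35.9  13.1] 4.41 mid [456.6 -35.7] ext [34.5 34.9]
104 226 [456.8 -35.8 103.6] [456.6 -35.7] [34.5 34.9]
78 118 [458.5 -36.   77.5] [457.7 -36.6] [46.3 44.7]
52 136 [459.8 -38.2  51.7] [457.8 -37.4] [56.6 55. ]
26 139 [462.5 -33.5  25.6] [459.  -37.9] [65.  65.1]
sl 234 z [100.6 103.5 106.9] fit [457.  -35.9  13.1] 4.41 mid [456.6 -35.7] ext [34.5 34.9]
scene table z 0.30182361815303693
g 161 z [115.5 118.8 121.2] fit [574.5 254.8  28.4] 1.29 mid [574.7 255.1] ext [60.3 60.8]
l 131 z [ 97.3 100.8 103.2] fit [639.   85.5  23.4] 1.19 mid [638.9  85.2] ext [52.1 48.6]
m 114 z [79.4 82.9 85.2] fit [603.1 -67.7  18.3] 1.12 mid [602.8 -67.1] ext [39.2 40.2]
s 105 z [61.4 64.9 67.3] fit [ 579.2 -245.6   13.4] 1.09 mid [ 579.7 -245.6] ext [30.7 29.2]
pile 294 z [100.9 104.2 105.9] fit [451.  -36.9  13.7] 4.45 mid [452.3 -36.5] ext [37.7 36.2]
104 291 [451.1 -37.  104.1] [452.3 -36.5] [37.7 36.2]
78 228 [444.2 -43.5  78. ] [451.4 -36.5] [44.7 47.6]
52 63 [456.4 -44.6  52.2] [454.8 -36.8] [46.8 54.3]
26 51 [503.5  42.4  26.3] [482.1   3.1] [ 76.4 121.5]
```

>>> {"fn": "arm_command", "kwargs": {"motion": [{"delta_rot":[0,0,-1],"linear":[0,0,0],"gripper":-1},{"delta_rot":[0,0,-1],"linear":[0,0,0],"gripper":-1},{"delta_rot":[0,0,-1],"linear":[0,0,0],"gripper":-1},{"delta_rot":[0,0,-1],"linear":[0,0,0],"gripper":-1},{"delta_rot":[0,0,-0.41],"linear":[0,0,0],"gripper":-1},{"delta_rot":[0,0,0],"linear":[-0.5,-1,0],"gripper":-1},{"delta_rot":[0,0,0],"linear":[-0.5,-1,0],"gripper":-1},{"delta_rot":[0,0,0],"linear":[-0.5,-1,0],"gripper":-1},{"delta_rot":[0,0,0],"linear":[-0.5,-1,0],"gripper":-1},{"delta_rot":[0,0,0],"linear":[-0.5,-1,0],"gripper":-1},{"delta_rot":[0,0,0],"linear":[-0.5,-1,0],"gripper":-1},{"delta_rot":[0,0,0],"linear":[-0.5,-1,0],"gripper":-1},{"delta_rot":[0,0,0],"linear":[-0.5,-1,0],"gripper":-1},{"delta_rot":[0,0,0],"linear":[-0.5,-1,0],"gripper":-1},{"delta_rot":[0,0,0],"linear":[-0.5,-1,0],"gripper":-1},{"delta_rot":[0,0,0],"linear":[-0.5,-1,0],"gripper":-1},{"delta_rot":[0,0,0],"linear":[-0.5,-1,0],"gripper":-1},{"delta_rot":[0,0,0],"linear":[-0.5,-1,0],"gripper":-1},{"delta_rot":[0,0,0],"linear":[-0.5,-1,0],"gripper":-1},{"delta_rot":[0,0,0],"linear":[-0.5,-1,0],"gripper":-1}]}}

```text
time: 1.77
eef_pos: [331.6, 191.6, 242.0]
tool_rot: [-0.0, -0.0, 1.0, -0.0]
contact_force: [0.5, 0.4, 0.2]
finger_gap: 85.6
grip_force: 0.0
```

Run:
```python
from h import *
print(np.round(bot.camera_params('wrist')['mount'],3)); s=bot.state(); print(s['time'],s['eef_pos'],rot(s['tool_rot']).round(4),s['qpos'])
```

```text
[[   0.       0.95     0.313   80.668]
 [   1.      -0.       0.      -0.672]
 [   0.       0.313   -0.95  -131.695]
 [   0.       0.       0.       1.   ]]
1.7667 [331.55550837 191.60159729 242.02333641] [[-1.e+00 -1.e-04 -3.e-04]
 [-1.e-04  1.e+00 -1.e-04]
 [ 3.e-04 -1.e-04 -1.e+00]] [ 4.27449512e-01 -3.63985737e-01  1.77275099e+00  5.91638974e-05
  1.73318283e+00 -1.14338751e+00]
```

>>> {"fn": "arm_command", "kwargs": {"motion": [{"delta_rot":[0,0,0],"linear":[-0.5,-1,0],"gripper":-1},{"delta_rot":[0,0,0],"linear":[-0.5,-1,0],"gripper":-1},{"delta_rot":[0,0,0],"linear":[-0.5,-1,0],"gripper":-1},{"delta_rot":[0,0,0],"linear":[-0.5,-1,0],"gripper":-1},{"delta_rot":[0,0,0],"linear":[-0.5,-1,0],"gripper":-1},{"delta_rot":[0,0,0],"linear":[-0.5,-1,0],"gripper":-1},{"delta_rot":[0,0,0],"linear":[-0.5,-1,0],"gripper":-1},{"delta_rot":[0,0,0],"linear":[-0.5,-1,0],"gripper":-1},{"delta_rot":[0,0,0],"linear":[-0.5,-1,0],"gripper":-1},{"delta_rot":[0,0,0],"linear":[-0.5,-1,0],"gripper":-1},{"delta_rot":[0,0,0],"linear":[-0.5,-1,0],"gripper":-1},{"delta_rot":[0,0,0],"linear":[-0.6,-0.45,0],"gripper":-1},{"delta_rot":[0,0,0],"linear":[0,0,0],"gripper":-1},{"delta_rot":[0,0,0],"linear":[0,0,0],"gripper":-1}]}}

```text
time: 2.93
eef_pos: [453.2, -36.4, 241.7]
tool_rot: [-0.001, 0.001, 1.0, 0.0]
contact_force: [0.4, -1.1, 0.3]
finger_gap: 85.5
grip_force: 0.0
```

```bash
cat >> h.py <<'E'
def slices(X,cx,cy,w,zs,tol=3):
    m=(abs(X[...,0]-cx)<w)&(abs(X[...,1]-cy)<w)
    P=X[m]
    for z in zs:
        Q=P[abs(P[:,2]-z)<tol]
        if len(Q)<10: print(z,len(Q));continue
        (x,y),r=cv2.minEnclosingCircle(Q[:,:2].astype(np.float32))
        print(z,len(Q),'zmed %.1f'%np.median(Q[:,2]),'mec %.1f %.1f r %.1f'%(x,y,r),'mid',((np.percentile(Q[:,:2],0.5,0)+np.percentile(Q[:,:2],99.5,0))/2).round(1),'fit',fitc(Q)[0].round(1))
E
python3 - <<'E'
from h import *
im,d,X=snap('wrist'); save(im,'w0.png'); s=bot.state(); print(s['time'],s['eef_pos'])
slices(X,454,-37,45,(104,78,52,26))
for k,c,h in(('l',(642,85.5),102),('m',(605,-67.5),84)): print(k); slices(X,*c,40,(h,),5)
E
```

```text
2.9833 [452.98634655 -35.95927089 241.87771948]
104 1381 zmed 104.3 mec 453.8 -35.4 r 19.2 mid [453.5 -35.8] fit [453.1 -35.9  13.2]
78 558 zmed 78.0 mec 453.6 -36.7 r 23.8 mid [447.5 -36.7] fit [455.4 -36.2  21.9]
52 530 zmed 52.0 mec 454.4 -37.7 r 28.9 mid [447.5 -37.6] fit [456.  -37.3  27.1]
26 500 zmed 26.0 mec 455.1 -37.0 r 33.8 mid [445.6 -37.1] fit [456.7 -37.4  32.2]
l
102 165 zmed 101.3 mec 633.5 70.2 r 18.1 mid [633.5  69.4] fit [640.1  85.6  23.6]
m
84 435 zmed 83.5 mec 604.4 -67.5 r 20.1 mid [604.2 -67.4] fit [603.7 -67.5  18.3]
```

View pics/w0.png

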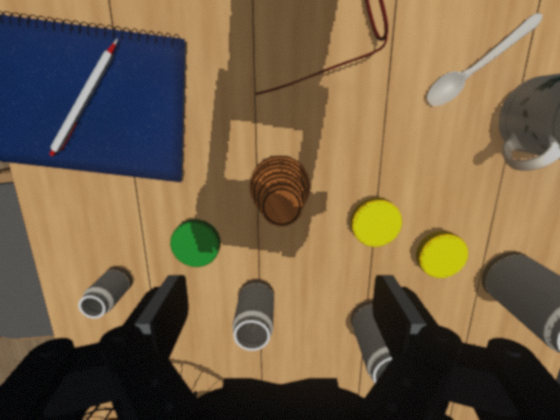

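The wrist view puts the pile top at about (282,205), world (453.6,-35.7,104). That height matches the specification. I'll grip the small lid now.

>>> {"fn": "arm_command", "kwargs": {"motion": [{"delta_rot":[0,0,0],"linear":[0,0,0.93],"gripper":-0.4},{"delta_rot":[0,0,0],"linear":[0,0,0.93],"gripper":-0.4},{"delta_rot":[0,0,0],"linear":[0,0,0.93],"gripper":-0.4},{"delta_rot":[0,0,0],"linear":[0,0,0.93],"gripper":-0.4},{"delta_rot":[0,0,0],"linear":[0,0,0.93],"gripper":-0.4},{"delta_rot":[0,0,0],"linear":[0,0,0.93],"gripper":-0.4},{"delta_rot":[0,0,0],"linear":[0,0,0.93],"gripper":-0.4},{"delta_rot":[0,0,0],"linear":[0,0,0.93],"gripper":-0.4},{"delta_rot":[0,0,0],"linear":[0,0,0],"gripper":-0.1},{"delta_rot":[0,0,0],"linear":[0,0,0],"gripper":0.1},{"delta_rot":[0,0,0],"linear":[0,0,0],"gripper":0.3},{"delta_rot":[0,0,0],"linear":[0,0,0],"gripper":1},{"delta_rot":[0,0,0],"linear":[0,0,0],"gripper":1},{"delta_rot":[0,0,0],"linear":[0,0,0],"gripper":1}]}}

```text
time: 4.15
eef_pos: [453.8, -36.3, 94.4]
tool_rot: [0.001, -0.0, 1.0, -0.0]
contact_force: [1.1, -0.4, 0.3]
finger_gap: 35.7
grip_force: 59.8
```

>>> {"fn": "arm_command", "kwargs": {"motion": [{"delta_rot":[0,0,0],"linear":[0,0,-0.5],"gripper":1},{"delta_rot":[0,0,0],"linear":[0,0,-1],"gripper":1},{"delta_rot":[0,0,0],"linear":[0,0,-1],"gripper":1},{"delta_rot":[0,0,0],"linear":[0,0,-1],"gripper":1},{"delta_rot":[0,0,0],"linear":[0,0,-1],"gripper":1},{"delta_rot":[0,0,0],"linear":[0,0,-1],"gripper":1},{"delta_rot":[0,0,0],"linear":[0,0,0],"gripper":1},{"delta_rot":[0,0,0],"linear":[0,0,0],"gripper":1}]}}

```text
time: 4.82
eef_pos: [453.9, -36.4, 205.1]
tool_rot: [0.002, 0.0, 1.0, -0.0]
contact_force: [0.1, -0.3, 0.4]
finger_gap: 35.6
grip_force: 59.8
```

Run:
```python
from h import *
im,d,X=snap('wrist'); save(im,'w1.png'); s=bot.state(); e=s['eef_pos']; print(s['time'],e,s['finger_gap'])
m=(abs(X[...,0]-e[0])<30)&(abs(X[...,1]-e[1])<16)&(X[...,2]>e[2]-40)
P=X[m]; print(len(P),np.histogram(P[:,2]-e[2],np.arange(-40,40,4)))
slices(X,453,-37,45,(78,52,26))
for k,c,h in(('m',(604,-67.5),84),('s',(580,-245),66)): print(k); slices(X,*c,40,(h,),5)
slices(X,e[0],e[1],22,(e[2]+6,e[2]+10,e[2]+14))
```

```text
4.8667 [453.33464664 -36.32017888 203.60757086] 35.91904772228284
11858 (array([   0,    0,    0,    0,    0,    0,    0,    0,    0,   89,  255,
        289, 2795, 1933,    0,    0,    0,    0,    0]), array([-40, -36, -32, -28, -24, -20, -16, -12,  -8,  -4,   0,   4,   8,
        12,  16,  20,  24,  28,  32,  36]))
78 2378 zmed 78.3 mec 454.0 -36.6 r 24.1 mid [453.5 -36.5] fit [453.  -36.6  16.7]
52 667 zmed 52.0 mec 454.3 -37.9 r 29.0 mid [446.4 -37.7] fit [456.  -37.3  27.1]
26 616 zmed 25.9 mec 454.9 -37.0 r 33.8 mid [444.8 -37.2] fit [456.8 -37.4  32.2]
m
84 505 zmed 83.3 mec 604.2 -67.2 r 20.4 mid [604.4 -66.8] fit [603.7 -67.4  18.2]
s
66 420 zmed 65.2 mec 580.9 -245.2 r 15.7 mid [ 580.6 -245.1] fit [ 580.4 -244.8   13.3]
209.60757086342238 643 zmed 209.7 mec 449.9 -36.4 r 23.2 mid [442.5 -36.3] fit [460.8 -36.8  24.1]
213.60757086342238 5170 zmed 215.4 mec 450.6 -36.3 r 23.4 mid [454.1 -36.3] fit [452.8 -36.8  13.6]
217.60757086342238 4607 zmed 215.6 mec 449.8 -36.4 r 23.2 mid [454.4 -36.4] fit [454.  -36.9  12.9]
```

View pics/w1.png

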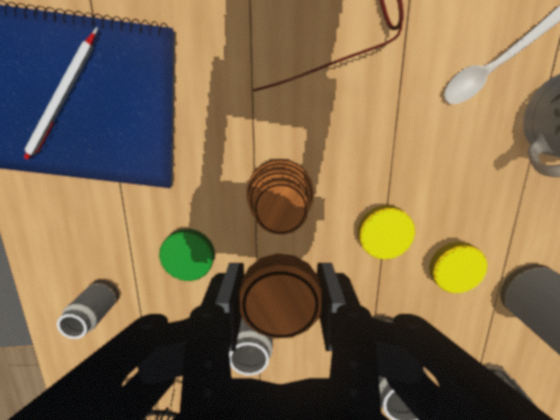

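>>> {"fn": "arm_command", "kwargs": {"motion": [{"delta_rot":[0,0,0],"linear":[-0.577,-0.95,0],"gripper":1},{"delta_rot":[0,0,0],"linear":[-0.577,-0.95,0],"gripper":1},{"delta_rot":[0,0,0],"linear":[-0.577,-0.95,0],"gripper":1},{"delta_rot":[0,0,0],"linear":[-0.577,-0.95,0],"gripper":1},{"delta_rot":[0,0,0],"linear":[-0.577,-0.95,0],"gripper":1},{"delta_rot":[0,0,0],"linear":[-0.577,-0.95,0],"gripper":1},{"delta_rot":[0,0,0],"linear":[-0.577,-0.95,0],"gripper":1},{"delta_rot":[0,0,0],"linear":[-0.577,-0.95,0],"gripper":1},{"delta_rot":[0,0,0],"linear":[-0.577,-0.95,0],"gripper":1},{"delta_rot":[0,0,0],"linear":[-0.577,-0.95,0],"gripper":1},{"delta_rot":[0,0,0],"linear":[-0.577,-0.95,0],"gripper":1},{"delta_rot":[0,0,0],"linear":[0,0,1],"gripper":1},{"delta_rot":[0,0,0],"linear":[0,0,1],"gripper":1},{"delta_rot":[0,0,0],"linear":[0,0,1],"gripper":1},{"delta_rot":[0,0,0],"linear":[0,0,1],"gripper":1},{"delta_rot":[0,0,0],"linear":[0,0,0.8],"gripper":1},{"delta_rot":[0,0,0],"linear":[0,0,0],"gripper":1},{"delta_rot":[0,0,0],"linear":[0,0,0],"gripper":1},{"delta_rot":[0,0,0],"linear":[0,0,0],"gripper":1}]}}

```text
time: 6.45
eef_pos: [580.5, -245.4, 108.2]
tool_rot: [0.0, 0.0, 1.0, -0.0]
contact_force: [0.5, -0.8, -0.1]
finger_gap: 35.5
grip_force: 59.9
```

```bash
cat >> h.py <<'E'
def ests(n=12):
    # state gets fresh readings only with time; average over scene calls is wasteful -> single
    s=bot.state(); return s['time'],s['eef_pos'].round(1),s['contact_force'].round(1)
E
python3 - <<'E'
from h import *
im,d,X=snap('wrist'); save(im,'w2.png'); print(ests())
slices(X,580.5,-245,25,(66,53),4)
s=bot.state(); e=s['eef_pos']; slices(X,e[0],e[1],17,(e[2]+11,),4)
E
```

```text
(6.5, array([ 580.8, -245.6,  108.8]), array([-0. ,  0.2,  0.2]))
66 490 zmed 65.8 mec 580.6 -246.0 r 14.9 mid [ 575.8 -245.9] fit [ 580.4 -245.9   13.3]
53 534 zmed 54.6 mec 580.9 -245.9 r 17.9 mid [ 575.4 -245.9] fit [ 581.  -245.9   16.7]
119.80631228732734 4668 zmed 118.5 mec 581.3 -245.7 r 19.2 mid [ 580.7 -245.6] fit [ 580.1 -245.7   12.7]
```

View pics/w2.png

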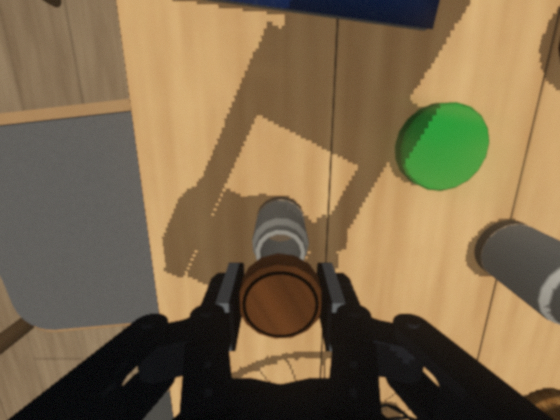

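The picture shows the held lid at (281,300), centred above the small canister's neck at (280,245). The measured offset is under 0.5 mm.

>>> {"fn": "arm_command", "kwargs": {"motion": [{"delta_rot":[0,0,0],"linear":[0,0,0.5],"gripper":1},{"delta_rot":[0,0,0],"linear":[0,0,0.5],"gripper":1},{"delta_rot":[0,0,0],"linear":[0,0,0.4],"gripper":1},{"delta_rot":[0,0,0],"linear":[0,0,0.3],"gripper":1},{"delta_rot":[0,0,0],"linear":[0,0,0.23],"gripper":1},{"delta_rot":[0,0,0],"linear":[0,0,0],"gripper":1},{"delta_rot":[0,0,0],"linear":[0,0,0],"gripper":1}]}}

```text
time: 7.08
eef_pos: [580.7, -245.4, 69.9]
tool_rot: [0.001, -0.0, 1.0, -0.0]
contact_force: [-1.4, 1.6, 5.6]
finger_gap: 35.7
grip_force: 60.5
```

>>> {"fn": "arm_command", "kwargs": {"motion": [{"delta_rot":[0,0,0],"linear":[0,0,0],"gripper":0.1},{"delta_rot":[0,0,0],"linear":[0,0,0],"gripper":-0.2},{"delta_rot":[0,0,0],"linear":[0,0,0],"gripper":-0.4},{"delta_rot":[0,0,0],"linear":[0,0,0],"gripper":-0.4},{"delta_rot":[0,0,0],"linear":[0,0,-0.5],"gripper":-0.4},{"delta_rot":[0,0,0],"linear":[0,0,-1],"gripper":-0.4},{"delta_rot":[0,0,0],"linear":[0,0,-1],"gripper":-0.4},{"delta_rot":[0,0,0],"linear":[0,0,-1],"gripper":-0.4},{"delta_rot":[0,0,0],"linear":[0,0,-1],"gripper":-0.4},{"delta_rot":[0,0,0],"linear":[0,0,-1],"gripper":-0.4},{"delta_rot":[0,0,0],"linear":[0,0,0],"gripper":-0.4}]}}

```text
time: 8.0
eef_pos: [581.9, -246.1, 185.1]
tool_rot: [0.004, -0.0, 1.0, -0.002]
contact_force: [-0.6, -1.5, 1.0]
finger_gap: 59.8
grip_force: 0.0
```

Run:
```python
from h import *
im,d,X=snap('wrist'); save(im,'w3.png'); print(ests(),bot.state()['finger_gap'])
slices(X,580.5,-245,35,(80,),4); slices(X,580.5,-245,40,(66,53),4)
```

```text
(8.05, array([ 581.4, -245.8,  182.4]), array([-0.1,  0.2, -0.3])) 59.87355580128207
80 1749 zmed 80.2 mec 582.1 -246.0 r 19.1 mid [ 581.6 -245.8] fit [ 581.1 -245.8   13.2]
66 37 zmed 68.3 mec 574.7 -246.2 r 17.2 mid [ 569.3 -246.3] fit [ 582.2 -245.8   18.8]
53 169 zmed 53.8 mec 575.2 -246.2 r 16.6 mid [ 569.4 -245.8] fit [ 582.2 -245.9   17.8]
```

View pics/w3.png

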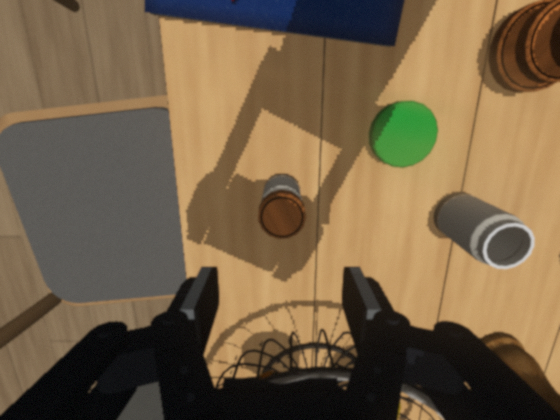

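The small lid is seated: its top, at (282,213), measures z=80.2 and it is centred. The medium lid is next.

>>> {"fn": "arm_command", "kwargs": {"motion": [{"delta_rot":[0,0,0],"linear":[0.576,0.949,0],"gripper":-0.4},{"delta_rot":[0,0,0],"linear":[0.576,0.949,0],"gripper":-0.4},{"delta_rot":[0,0,0],"linear":[0.576,0.949,0],"gripper":-0.4},{"delta_rot":[0,0,0],"linear":[0.576,0.949,0],"gripper":-0.4},{"delta_rot":[0,0,0],"linear":[0.576,0.949,0],"gripper":-0.4},{"delta_rot":[0,0,0],"linear":[0.576,0.949,0],"gripper":-0.4},{"delta_rot":[0,0,0],"linear":[0.576,0.949,0],"gripper":-0.4},{"delta_rot":[0,0,0],"linear":[0.576,0.949,0],"gripper":-0.4},{"delta_rot":[0,0,0],"linear":[0.576,0.949,0],"gripper":-0.4},{"delta_rot":[0,0,0],"linear":[0.576,0.949,0],"gripper":-0.4},{"delta_rot":[0,0,0],"linear":[0.576,0.949,0],"gripper":-0.4},{"delta_rot":[0,0,0],"linear":[0,0,0],"gripper":-0.4},{"delta_rot":[0,0,0],"linear":[0,0,0.93],"gripper":-0.4},{"delta_rot":[0,0,0],"linear":[0,0,0.93],"gripper":-0.4},{"delta_rot":[0,0,0],"linear":[0,0,0.93],"gripper":-0.4},{"delta_rot":[0,0,0],"linear":[0,0,0.93],"gripper":-0.4},{"delta_rot":[0,0,0],"linear":[0,0,0.93],"gripper":-0.4},{"delta_rot":[0,0,0],"linear":[0,0,0.93],"gripper":-0.4},{"delta_rot":[0,0,0],"linear":[0,0,0],"gripper":-0.4},{"delta_rot":[0,0,0],"linear":[0,0,0],"gripper":-0.2}]}}

```text
time: 9.72
eef_pos: [452.8, -36.6, 66.3]
tool_rot: [-0.002, 0.0, 1.0, 0.0]
contact_force: [-0.6, 0.2, 0.8]
finger_gap: 51.4
grip_force: 0.0
```

>>> {"fn": "arm_command", "kwargs": {"motion": [{"delta_rot":[0,0,0],"linear":[0,0,0],"gripper":-0.1},{"delta_rot":[0,0,0],"linear":[0,0,0],"gripper":0.3},{"delta_rot":[0,0,0],"linear":[0,0,0],"gripper":1},{"delta_rot":[0,0,0],"linear":[0,0,0],"gripper":1},{"delta_rot":[0,0,0],"linear":[0,0,0],"gripper":1}]}}

```text
time: 10.13
eef_pos: [453.9, -36.6, 67.9]
tool_rot: [0.001, -0.0, 1.0, -0.0]
contact_force: [-0.7, 0.9, -0.4]
finger_gap: 45.6
grip_force: 61.2
```

>>> {"fn": "arm_command", "kwargs": {"motion": [{"delta_rot":[0,0,0],"linear":[0,0,-0.5],"gripper":1},{"delta_rot":[0,0,0],"linear":[0,0,-1],"gripper":1},{"delta_rot":[0,0,0],"linear":[0,0,-1],"gripper":1},{"delta_rot":[0,0,0],"linear":[0,0,-1],"gripper":1},{"delta_rot":[0,0,0],"linear":[0,0,-0.5],"gripper":1},{"delta_rot":[0,0,0],"linear":[-0.94,-0.193,0],"gripper":1},{"delta_rot":[0,0,0],"linear":[-0.94,-0.193,0],"gripper":1},{"delta_rot":[0,0,0],"linear":[-0.94,-0.193,0],"gripper":1},{"delta_rot":[0,0,0],"linear":[-0.94,-0.193,0],"gripper":1},{"delta_rot":[0,0,0],"linear":[-0.94,-0.193,0],"gripper":1},{"delta_rot":[0,0,0],"linear":[-0.94,-0.193,0],"gripper":1},{"delta_rot":[0,0,0],"linear":[-0.94,-0.193,0],"gripper":1},{"delta_rot":[0,0,0],"linear":[-0.94,-0.193,0],"gripper":1},{"delta_rot":[0,0,0],"linear":[0,0,1],"gripper":1},{"delta_rot":[0,0,0],"linear":[0,0,0.5],"gripper":1},{"delta_rot":[0,0,0],"linear":[0,0,0],"gripper":1},{"delta_rot":[0,0,0],"linear":[0,0,0],"gripper":1},{"delta_rot":[0,0,0],"linear":[0,0,0],"gripper":1}]}}

```text
time: 11.63
eef_pos: [603.9, -67.3, 118.1]
tool_rot: [0.0, -0.0, 1.0, -0.0]
contact_force: [-0.6, -0.6, -0.6]
finger_gap: 45.9
grip_force: 61.3
```

```bash
cat > chk.py <<'E'
from h import *
import sys
cx,cy,h,w,rl=map(float,sys.argv[1:6])
im,d,X=snap('wrist'); save(im,sys.argv[6]+'.png'); print(ests())
slices(X,cx,cy,w,(h,h-13),4)
e=bot.state()['eef_pos']; slices(X,e[0],e[1],rl,(e[2]+11,),4)
E
python3 chk.py 604.2 -67.3 84 32 22 w4
```

```text
(11.6833, array([604.2, -67.4, 118.5]), array([0.1, 0. , 0.5]))
84.0 543 zmed 83.7 mec 601.4 -68.1 r 19.3 mid [593.2 -68.1] fit [604.7 -67.9  18.7]
71.0 707 zmed 72.6 mec 604.6 -67.7 r 22.9 mid [594.9 -68. ] fit [604.8 -67.9  21.6]
129.52695265480338 7669 zmed 128.8 mec 604.4 -67.7 r 24.1 mid [604.  -67.4] fit [603.  -67.6  16.2]
```

>>> {"fn": "arm_command", "kwargs": {"motion": [{"delta_rot":[0,0,0],"linear":[0,0,0.5],"gripper":1},{"delta_rot":[0,0,0],"linear":[0,0,0.5],"gripper":1},{"delta_rot":[0,0,0],"linear":[0,0,0.3],"gripper":1},{"delta_rot":[0,0,0],"linear":[0,0,0.25],"gripper":1},{"delta_rot":[0,0,0],"linear":[0,0,0],"gripper":1},{"delta_rot":[0,0,0],"linear":[0,0,0],"gripper":1}]}}

```text
time: 12.18
eef_pos: [604.5, -67.4, 87.6]
tool_rot: [0.001, -0.0, 1.0, -0.0]
contact_force: [-4.2, 1.3, 9.5]
finger_gap: 46.1
grip_force: 62.1
```

>>> {"fn": "arm_command", "kwargs": {"motion": [{"delta_rot":[0,0,0],"linear":[0,0,0],"gripper":-0.15},{"delta_rot":[0,0,0],"linear":[0,0,0],"gripper":-0.4},{"delta_rot":[0,0,0],"linear":[0,0,0],"gripper":-0.65},{"delta_rot":[0,0,0],"linear":[0,0,0],"gripper":-0.65},{"delta_rot":[0,0,0],"linear":[0,0,-0.5],"gripper":-0.65},{"delta_rot":[0,0,0],"linear":[0,0,-1],"gripper":-0.65},{"delta_rot":[0,0,0],"linear":[0,0,-1],"gripper":-0.65},{"delta_rot":[0,0,0],"linear":[0,0,-1],"gripper":-0.65},{"delta_rot":[0,0,0],"linear":[0,0,-1],"gripper":-0.65},{"delta_rot":[0,0,0],"linear":[0,0,-1],"gripper":-0.65},{"delta_rot":[0,0,0],"linear":[0,0,0],"gripper":-0.65}]}}

```text
time: 13.1
eef_pos: [605.6, -67.7, 202.3]
tool_rot: [0.004, 0.0, 1.0, -0.001]
contact_force: [-0.2, 0.3, 0.7]
finger_gap: 70.3
grip_force: 0.0
```

Run:
```python
from h import *
im,d,X=snap('wrist'); print(ests(),bot.state()['finger_gap'])
slices(X,604.2,-67.3,35,(98,),4); slices(X,454.5,-37,45,(52,26))
slices(X,640.2,85.6,40,(102,),5)
```

```text
(13.15, array([605.1, -67.6, 199.6]), array([ 0.1,  0.5, -0.5])) 70.00731236816937
98 2806 zmed 98.3 mec 605.4 -67.9 r 24.0 mid [605.  -67.9] fit [604.4 -67.9  16.7]
52 3135 zmed 52.2 mec 455.2 -37.7 r 28.9 mid [465.9 -37.9] fit [464.2 -38.1  16.1]
26 997 zmed 26.0 mec 455.9 -37.1 r 33.9 mid [466.1 -37.2] fit [453.6 -36.8  32.1]
102 1065 zmed 101.2 mec 640.4 85.6 r 25.5 mid [640.3  85.2] fit [640.2  84.9  23.2]
```

>>> {"fn": "arm_command", "kwargs": {"motion": [{"delta_rot":[0,0,0],"linear":[0.934,0.185,0],"gripper":-0.65},{"delta_rot":[0,0,0],"linear":[0.934,0.185,0],"gripper":-0.65},{"delta_rot":[0,0,0],"linear":[0.934,0.185,0],"gripper":-0.65},{"delta_rot":[0,0,0],"linear":[0.934,0.185,0],"gripper":-0.65},{"delta_rot":[0,0,0],"linear":[0.934,0.185,0],"gripper":-0.65},{"delta_rot":[0,0,0],"linear":[0.934,0.185,0],"gripper":-0.65},{"delta_rot":[0,0,0],"linear":[0.934,0.185,0],"gripper":-0.65},{"delta_rot":[0,0,0],"linear":[0.934,0.185,0],"gripper":-0.65},{"delta_rot":[0,0,0],"linear":[0,0,0],"gripper":-0.65},{"delta_rot":[0,0,0],"linear":[0,0,0.968],"gripper":-0.65},{"delta_rot":[0,0,0],"linear":[0,0,0.968],"gripper":-0.65},{"delta_rot":[0,0,0],"linear":[0,0,0.968],"gripper":-0.65},{"delta_rot":[0,0,0],"linear":[0,0,0.968],"gripper":-0.65},{"delta_rot":[0,0,0],"linear":[0,0,0.968],"gripper":-0.65},{"delta_rot":[0,0,0],"linear":[0,0,0.968],"gripper":-0.65},{"delta_rot":[0,0,0],"linear":[0,0,0.968],"gripper":-0.65},{"delta_rot":[0,0,0],"linear":[0,0,0.968],"gripper":-0.65},{"delta_rot":[0,0,0],"linear":[0,0,0],"gripper":-0.65},{"delta_rot":[0,0,0],"linear":[0,0,0],"gripper":-0.5},{"delta_rot":[0,0,0],"linear":[0,0,0],"gripper":-0.4}]}}

```text
time: 14.82
eef_pos: [455.2, -37.9, 42.2]
tool_rot: [0.0, 0.0, 1.0, -0.0]
contact_force: [-0.4, -0.8, -0.4]
finger_gap: 59.9
grip_force: 0.0
```

>>> {"fn": "arm_command", "kwargs": {"motion": [{"delta_rot":[0,0,0],"linear":[0,0,0],"gripper":-0.3},{"delta_rot":[0,0,0],"linear":[0,0,0],"gripper":0.2},{"delta_rot":[0,0,0],"linear":[0,0,0],"gripper":1},{"delta_rot":[0,0,0],"linear":[0,0,0],"gripper":1},{"delta_rot":[0,0,0],"linear":[0,0,0],"gripper":1}]}}

```text
time: 15.23
eef_pos: [455.7, -38.0, 43.0]
tool_rot: [0.002, -0.0, 1.0, -0.0]
contact_force: [-0.5, -0.0, 6.0]
finger_gap: 55.7
grip_force: 62.9
```

>>> {"fn": "arm_command", "kwargs": {"motion": [{"delta_rot":[0,0,0],"linear":[0,0,-0.3],"gripper":1},{"delta_rot":[0,0,0],"linear":[0,0,-1],"gripper":1},{"delta_rot":[0,0,0],"linear":[0,0,-1],"gripper":1},{"delta_rot":[0,0,0],"linear":[0,0,-1],"gripper":1},{"delta_rot":[0,0,0],"linear":[0,0,-1],"gripper":1},{"delta_rot":[0,0,0],"linear":[0,0,-0.3],"gripper":1},{"delta_rot":[0,0,0],"linear":[-0.928,0.616,0],"gripper":1},{"delta_rot":[0,0,0],"linear":[-0.928,0.616,0],"gripper":1},{"delta_rot":[0,0,0],"linear":[-0.928,0.616,0],"gripper":1},{"delta_rot":[0,0,0],"linear":[-0.928,0.616,0],"gripper":1},{"delta_rot":[0,0,0],"linear":[-0.928,0.616,0],"gripper":1},{"delta_rot":[0,0,0],"linear":[-0.928,0.616,0],"gripper":1},{"delta_rot":[0,0,0],"linear":[-0.928,0.616,0],"gripper":1},{"delta_rot":[0,0,0],"linear":[-0.928,0.616,0],"gripper":1},{"delta_rot":[0,0,0],"linear":[-0.928,0.616,0],"gripper":1},{"delta_rot":[0,0,0],"linear":[-0.928,0.616,0],"gripper":1},{"delta_rot":[0,0,0],"linear":[0,0,0],"gripper":1},{"delta_rot":[0,0,0],"linear":[0,0,0],"gripper":1},{"delta_rot":[0,0,0],"linear":[0,0,0],"gripper":1}]}}

```text
time: 16.82
eef_pos: [639.5, 85.1, 132.6]
tool_rot: [-0.001, 0.0, 1.0, -0.0]
contact_force: [0.5, 0.5, -0.5]
finger_gap: 55.6
grip_force: 63.6
```

```bash
python3 chk.py 640.3 85.3 102 38 27 w5
```

```text
(16.8667, array([639.5,  84.9, 133. ]), array([ 0.1, -0.8, -0.5]))
102.0 489 zmed 101.6 mec 627.5 86.5 r 21.0 mid [622.   86.5] fit [642.5  85.6  25.4]
89.0 788 zmed 90.4 mec 636.3 85.8 r 27.0 mid [624.4  86.1] fit [640.8  85.8  26.7]
144.0217739892195 10953 zmed 141.9 mec 638.7 84.5 r 28.9 mid [638.8  84.8] fit [637.8  84.7  19.6]
```

>>> {"fn": "arm_command", "kwargs": {"motion": [{"delta_rot":[0,0,0],"linear":[-0.08,0.04,0],"gripper":1},{"delta_rot":[0,0,0],"linear":[0,0,0],"gripper":1},{"delta_rot":[0,0,0],"linear":[0,0,0.4],"gripper":1},{"delta_rot":[0,0,0],"linear":[0,0,0.4],"gripper":1},{"delta_rot":[0,0,0],"linear":[0,0,0.3],"gripper":1},{"delta_rot":[0,0,0],"linear":[0,0,0.2],"gripper":1},{"delta_rot":[0,0,0],"linear":[0,0,0],"gripper":1},{"delta_rot":[0,0,0],"linear":[0,0,0],"gripper":1}]}}

```text
time: 17.53
eef_pos: [641.7, 86.2, 107.1]
tool_rot: [-0.0, 0.0, 1.0, 0.0]
contact_force: [-0.2, -0.0, 0.2]
finger_gap: 55.3
grip_force: 63.7
```

>>> {"fn": "arm_command", "kwargs": {"motion": [{"delta_rot":[0,0,0],"linear":[0,0,0.05],"gripper":1},{"delta_rot":[0,0,0],"linear":[0,0,0],"gripper":1}]}}

```text
time: 17.7
eef_pos: [641.9, 86.2, 107.0]
tool_rot: [0.0, -0.0, 1.0, 0.0]
contact_force: [-1.4, 0.1, 5.4]
finger_gap: 55.5
grip_force: 64.1
```

>>> {"fn": "arm_command", "kwargs": {"motion": [{"delta_rot":[0,0,0],"linear":[0,0,0],"gripper":-0.4},{"delta_rot":[0,0,0],"linear":[0,0,0],"gripper":-0.65},{"delta_rot":[0,0,0],"linear":[0,0,0],"gripper":-0.9},{"delta_rot":[0,0,0],"linear":[0,0,0],"gripper":-0.9},{"delta_rot":[0,0,0],"linear":[0,0,-0.5],"gripper":-0.9},{"delta_rot":[0,0,0],"linear":[0,0,-1],"gripper":-0.9},{"delta_rot":[0,0,0],"linear":[0,0,-1],"gripper":-0.9},{"delta_rot":[0,0,0],"linear":[0,0,-1],"gripper":-0.9},{"delta_rot":[0,0,0],"linear":[0,0,-1],"gripper":-0.9},{"delta_rot":[0,0,0],"linear":[0,0,0],"gripper":-0.9},{"delta_rot":[0,0,0],"linear":[0,0,0],"gripper":-0.9}]}}

```text
time: 18.62
eef_pos: [642.4, 86.3, 198.4]
tool_rot: [0.002, -0.0, 1.0, 0.0]
contact_force: [0.2, 0.6, -0.6]
finger_gap: 81.3
grip_force: 0.0
```

Run:
```python
from h import *
im,d,X=snap('wrist'); print(ests(),bot.state()['finger_gap'])
slices(X,641,86,42,(116,),4); slices(X,455,-37,50,(26,))
slices(X,575.2,255,45,(120,),5)
im,d,X=snap('top'); slices(X,458.5,-37,50,(26,));slices(X,579,255,45,(120,),5)
```

```text
(18.6667, array([641.7,  86.2, 196.4]), array([ 0.3, -0.1, -0.5])) 81.07013255050553
116 4848 zmed 116.3 mec 641.0 85.9 r 29.1 mid [640.2  85.8] fit [639.8  85.8  20.2]
26 647 zmed 26.0 mec 478.8 -36.4 r 24.6 mid [484.1 -36.4] fit [431.2 -36.5  53.4]
120 1234 zmed 119.3 mec 576.5 253.6 r 30.1 mid [576.1 247. ] fit [576.  253.9  28.1]
26 552 zmed 25.9 mec 458.8 -37.1 r 33.6 mid [459.1 -37. ] fit [459.  -37.5  23.7]
120 124 zmed 119.1 mec 578.9 254.7 r 29.8 mid [578.8 254.7] fit [579.  254.7  28.2]
```

>>> {"fn": "arm_command", "kwargs": {"motion": [{"delta_rot":[0,0,0],"linear":[0.934,-0.616,0],"gripper":-0.9},{"delta_rot":[0,0,0],"linear":[0.934,-0.616,0],"gripper":-0.9},{"delta_rot":[0,0,0],"linear":[0.934,-0.616,0],"gripper":-0.9},{"delta_rot":[0,0,0],"linear":[0.934,-0.616,0],"gripper":-0.9},{"delta_rot":[0,0,0],"linear":[0.934,-0.616,0],"gripper":-0.9},{"delta_rot":[0,0,0],"linear":[0.934,-0.616,0],"gripper":-0.9},{"delta_rot":[0,0,0],"linear":[0.934,-0.616,0],"gripper":-0.9},{"delta_rot":[0,0,0],"linear":[0.934,-0.616,0],"gripper":-0.9},{"delta_rot":[0,0,0],"linear":[0.934,-0.616,0],"gripper":-0.9},{"delta_rot":[0,0,0],"linear":[0.934,-0.616,0],"gripper":-0.9},{"delta_rot":[0,0,0],"linear":[0,0,0],"gripper":-0.9},{"delta_rot":[0,0,0],"linear":[0,0,0.9],"gripper":-0.9},{"delta_rot":[0,0,0],"linear":[0,0,1],"gripper":-0.9},{"delta_rot":[0,0,0],"linear":[0,0,1],"gripper":-0.9},{"delta_rot":[0,0,0],"linear":[0,0,1],"gripper":-0.9},{"delta_rot":[0,0,0],"linear":[0,0,1],"gripper":-0.9},{"delta_rot":[0,0,0],"linear":[0,0,1],"gripper":-0.9},{"delta_rot":[0,0,0],"linear":[0,0,0],"gripper":-0.9},{"delta_rot":[0,0,0],"linear":[0,0,0],"gripper":-0.9}]}}

```text
time: 20.3
eef_pos: [454.1, -36.6, 77.1]
tool_rot: [-0.002, -0.0, 1.0, 0.0]
contact_force: [-0.1, -0.2, 0.4]
finger_gap: 81.5
grip_force: 0.0
```

Run:
```python
from h import *
im,d,X=snap('wrist'); print(ests(),bot.state()['finger_gap']);slices(X,455,-37,50,(26,));save(im,'w6.png')
```

```text
(20.35, array([455. , -36.8,  78.5]), array([ 0.1, -0.3,  0.1])) 81.05211930538104
26 8535 zmed 26.4 mec 455.3 -37.2 r 34.0 mid [454.6 -37.1] fit [453.9 -37.2  23.6]
```

View pics/w6.png

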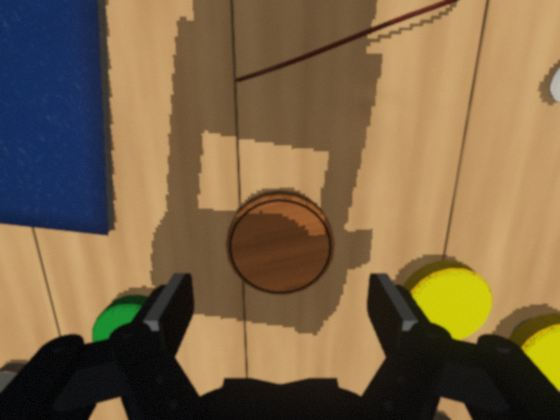

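The giant lid is at (281,243) with clear room on both sides for the fingers. The decoys are outside the finger sweep.

>>> {"fn": "arm_command", "kwargs": {"motion": [{"delta_rot":[0,0,0],"linear":[0,0,1],"gripper":-0.9},{"delta_rot":[0,0,0],"linear":[0,0,1],"gripper":-0.9},{"delta_rot":[0,0,0],"linear":[0,0,0.6],"gripper":-0.9},{"delta_rot":[0,0,0],"linear":[0,0,0.45],"gripper":-0.9},{"delta_rot":[0,0,0],"linear":[0,0,0],"gripper":-0.75},{"delta_rot":[0,0,0],"linear":[0,0,0],"gripper":-0.65},{"delta_rot":[0,0,0],"linear":[0,0,0],"gripper":-0.5},{"delta_rot":[0,0,0],"linear":[0,0,0],"gripper":1},{"delta_rot":[0,0,0],"linear":[0,0,0],"gripper":1},{"delta_rot":[0,0,0],"linear":[0,0,0],"gripper":1},{"delta_rot":[0,0,0],"linear":[0,0,0],"gripper":1}]}}

```text
time: 21.27
eef_pos: [456.4, -37.2, 19.4]
tool_rot: [0.002, -0.0, 1.0, -0.0]
contact_force: [-0.2, -0.8, 6.7]
finger_gap: 64.8
grip_force: 66.9
```

>>> {"fn": "arm_command", "kwargs": {"motion": [{"delta_rot":[0,0,0],"linear":[0,0,-0.3],"gripper":1},{"delta_rot":[0,0,0],"linear":[0,0,-1],"gripper":1},{"delta_rot":[0,0,0],"linear":[0,0,-1],"gripper":1},{"delta_rot":[0,0,0],"linear":[0,0,-1],"gripper":1},{"delta_rot":[0,0,0],"linear":[0,0,-1],"gripper":1},{"delta_rot":[0,0,0],"linear":[0,0,-1],"gripper":1},{"delta_rot":[0,0,0],"linear":[0,0,-1],"gripper":1},{"delta_rot":[0,0,0],"linear":[0,0,-0.3],"gripper":1},{"delta_rot":[0,0,0],"linear":[-0.402,0.972,0],"gripper":1},{"delta_rot":[0,0,0],"linear":[-0.402,0.972,0],"gripper":1},{"delta_rot":[0,0,0],"linear":[-0.402,0.972,0],"gripper":1},{"delta_rot":[0,0,0],"linear":[-0.402,0.972,0],"gripper":1},{"delta_rot":[0,0,0],"linear":[-0.402,0.972,0],"gripper":1},{"delta_rot":[0,0,0],"linear":[-0.402,0.972,0],"gripper":1},{"delta_rot":[0,0,0],"linear":[-0.402,0.972,0],"gripper":1},{"delta_rot":[0,0,0],"linear":[-0.402,0.972,0],"gripper":1},{"delta_rot":[0,0,0],"linear":[-0.402,0.972,0],"gripper":1},{"delta_rot":[0,0,0],"linear":[-0.402,0.972,0],"gripper":1}]}}

```text
time: 22.77
eef_pos: [535.4, 158.4, 148.9]
tool_rot: [-0.0, -0.0, 1.0, -0.0]
contact_force: [0.1, -0.3, -0.6]
finger_gap: 65.2
grip_force: 66.5
```

>>> {"fn": "arm_command", "kwargs": {"motion": [{"delta_rot":[0,0,0],"linear":[-0.402,0.972,0],"gripper":1},{"delta_rot":[0,0,0],"linear":[-0.402,0.972,0],"gripper":1},{"delta_rot":[0,0,0],"linear":[-0.402,0.972,0],"gripper":1},{"delta_rot":[0,0,0],"linear":[-0.402,0.972,0],"gripper":1},{"delta_rot":[0,0,0],"linear":[-0.402,0.972,0],"gripper":1},{"delta_rot":[0,0,0],"linear":[0,0,0],"gripper":1},{"delta_rot":[0,0,0],"linear":[0,0,0],"gripper":1},{"delta_rot":[0,0,0],"linear":[0,0,0],"gripper":1}]}}

```text
time: 23.43
eef_pos: [575.3, 254.1, 148.8]
tool_rot: [-0.0, 0.0, 1.0, -0.0]
contact_force: [0.4, 0.3, -0.2]
finger_gap: 65.3
grip_force: 66.5
```

```bash
python3 chk.py 575.6 254.5 120 44 33 w7
```

```text
(23.4833, array([575.3, 253.8, 149.1]), array([ 0.2, -0.1, -0. ]))
120.0 423 zmed 119.5 mec 556.5 256.9 r 22.1 mid [551.6 256.9] fit [579.  254.8  31.9]
107.0 854 zmed 108.4 mec 565.9 255.8 r 30.9 mid [554.6 255.7] fit [576.  255.1  31.7]
160.11633805986443 4712 zmed 156.4 mec 574.5 253.9 r 34.7 mid [573.8 253.7] fit [573.9 253.7  23.2]
```

View pics/w7.png

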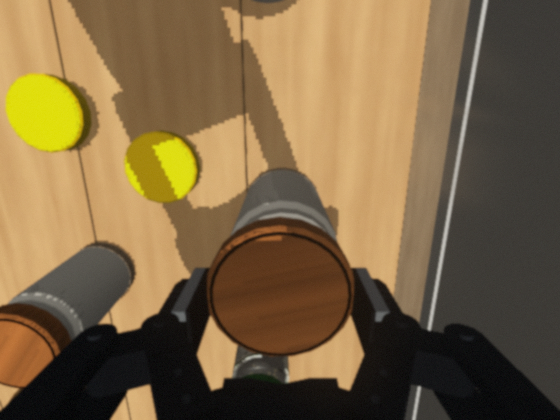

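The held giant lid at (281,290) hides most of the giant canister's neck at (283,215). I'll measure the lid's height and tilt before lowering it.

Run:
```python
from h import *
im,d,X=snap('wrist'); print(ests())
for z in(154,156,158): slices(X,574.5,254,38,(z,),4)
m=np.hypot(X[...,0]-574.5,X[...,1]-254)<27; m&=X[...,2]>148; P=X[m]; A=np.c_[P[:,:2]-[574.5,254],np.ones(len(P))]
print(np.linalg.lstsq(A,P[:,2],rcond=None)[0])
```

```text
(23.5333, array([575.4, 253.7, 149.3]), array([-0.4,  0.2, -0.7]))
154 16072 zmed 156.0 mec 570.3 254.0 r 38.6 mid [573.6 254. ] fit [572.5 253.4  23.9]
156 16016 zmed 156.1 mec 570.3 254.0 r 38.6 mid [573.7 254.1] fit [572.8 253.4  23.9]
158 15855 zmed 156.1 mec 570.1 254.0 r 38.5 mid [573.9 253.9] fit [573.2 253.3  23.8]
[-1.31838089e+00  1.09287904e-02  1.75822763e+02]
```

>>> {"fn": "arm_command", "kwargs": {"motion": [{"delta_rot":[0,0,0],"linear":[-0.08,0.05,0],"gripper":1},{"delta_rot":[0,0,0],"linear":[0,0,0],"gripper":1},{"delta_rot":[0,0,0],"linear":[0,0,0.4],"gripper":1},{"delta_rot":[0,0,0],"linear":[0,0,0.3],"gripper":1},{"delta_rot":[0,0,0],"linear":[0,0,0.25],"gripper":1},{"delta_rot":[0,0,0],"linear":[0,0,0.15],"gripper":1},{"delta_rot":[0,0,0],"linear":[0,0,0],"gripper":1},{"delta_rot":[0,0,0],"linear":[0,0,0],"gripper":1}]}}

```text
time: 24.2
eef_pos: [577.2, 255.6, 127.4]
tool_rot: [0.0, -0.0, 1.0, 0.0]
contact_force: [-0.7, 0.2, 1.0]
finger_gap: 65.3
grip_force: 66.8
```

>>> {"fn": "arm_command", "kwargs": {"motion": [{"delta_rot":[0,0,0],"linear":[0,0,0.05],"gripper":1},{"delta_rot":[0,0,0],"linear":[0,0,0],"gripper":1},{"delta_rot":[0,0,0],"linear":[0,0,0],"gripper":1}]}}

```text
time: 24.45
eef_pos: [577.3, 255.6, 127.3]
tool_rot: [0.0, -0.0, 1.0, 0.0]
contact_force: [-1.4, -1.5, 5.6]
finger_gap: 65.0
grip_force: 67.2
```

Contact is 5.6 N, so the lid is home. I'll release it and go up.

>>> {"fn": "arm_command", "kwargs": {"motion": [{"delta_rot":[0,0,0],"linear":[0,0,0],"gripper":-0.65},{"delta_rot":[0,0,0],"linear":[0,0,0],"gripper":-0.8},{"delta_rot":[0,0,0],"linear":[0,0,0],"gripper":-1},{"delta_rot":[0,0,0],"linear":[0,0,0],"gripper":-1},{"delta_rot":[0,0,0],"linear":[0,0,0],"gripper":-1},{"delta_rot":[0,0,0],"linear":[0,0,-0.5],"gripper":-1},{"delta_rot":[0,0,0],"linear":[0,0,-1],"gripper":-1},{"delta_rot":[0,0,0],"linear":[0,0,-1],"gripper":-1},{"delta_rot":[0,0,0],"linear":[0,0,-1],"gripper":-1},{"delta_rot":[0,0,0],"linear":[0,0,-1],"gripper":-1},{"delta_rot":[0,0,0],"linear":[0,0,-1],"gripper":-1},{"delta_rot":[0,0,0],"linear":[1,0,0],"gripper":-1},{"delta_rot":[0,0,0],"linear":[1,0,0],"gripper":-1},{"delta_rot":[0,0,0],"linear":[1,0,0],"gripper":-1},{"delta_rot":[0,0,0],"linear":[0,0,0],"gripper":-1},{"delta_rot":[0,0,0],"linear":[0,0,0],"gripper":-1}]}}

```text
time: 25.78
eef_pos: [516.9, 255.8, 237.7]
tool_rot: [0.001, -0.0, 1.0, 0.0]
contact_force: [-0.3, -0.4, 0.4]
finger_gap: 85.4
grip_force: 0.0
```

Run:
```python
from h import *
im,d,X=snap('scene'); save(im,'s9.png'); print(ests())
im,d,X=snap('top')
im2,d2,X2=snap('wrist')
def pl(X,c,z,r):
    m=(np.hypot(X[...,0]-c[0],X[...,1]-c[1])<r)&(abs(X[...,2]-z)<8);P=X[m]
    A=np.c_[P[:,:2]-c,np.ones(len(P))]; print('plane',len(P),np.linalg.lstsq(A,P[:,2],rcond=None)[0].round(3))
for k,c,h,r in(('g',(579.5,255),134,30),('l',(644.5,86),116,26),('m',(608,-67.5),98,21),('s',(584.5,-245.7),80,16)):
    print(k);slices(X,*c,45,(h,),4);pl(X,c,h,r)
print('wrist');slices(X2,576,255,45,(134,),4);slices(X2,576,255,45,(107,),4);pl(X2,(576,255),134,30)
```

```text
(25.8333, array([517.4, 255.7, 237.4]), array([-0.4, -0.3, -1. ]))
g
134 722 zmed 133.6 mec 579.8 255.1 r 34.0 mid [582.3 255.1] fit [581.2 254.4  23.3]
plane 600 [-4.00000e-03  5.00000e-03  1.33721e+02]
l
116 517 zmed 115.8 mec 644.0 85.6 r 28.9 mid [644.6  86.3] fit [643.8  85.7  20.3]
plane 442 [0.00000e+00 4.00000e-03 1.15773e+02]
m
98 351 zmed 97.8 mec 608.3 -68.1 r 23.8 mid [608.9 -68. ] fit [608.5 -68.   16.8]
plane 281 [-1.1000e-02  3.0000e-03  9.8082e+01]
s
80 214 zmed 80.1 mec 585.6 -245.5 r 18.9 mid [ 585.4 -245.3] fit [ 585.3 -244.8   13.2]
plane 160 [-1.2000e-02  2.6000e-02  8.0203e+01]
wrist
134 4622 zmed 134.4 mec 576.8 255.4 r 34.2 mid [575.7 255.4] fit [574.9 255.3  23.8]
107 403 zmed 108.1 mec 566.3 255.3 r 31.0 mid [554.6 254.9] fit [576.7 255.3  32.4]
plane 3655 [1.00000e-03 0.00000e+00 1.34464e+02]
```

View pics/s9.png

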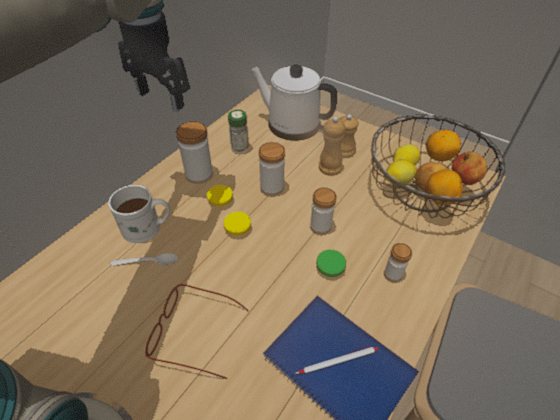

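All four lids are seated level at the right heights (133.7, 115.8, 98.1 and 80.2 mm), at (194,135), (272,155), (323,200) and (400,255) in the picture. The arm is clear, so I'm handing in.

```bash
python3 -c "
from rig import bot
print(bot.sign_off())"
```

```text
the job is handed in; nothing more can be done
None
```

All four canisters are closed with their own lids: each lid measured level and seated to within 0.5 mm of its home height. The job was handed in at about 26 s of the 104 s allowed; the hand-in gave no verdict.

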